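# Set the stop jig with the matching spacer block

## Robot

A 6-joint arm with a two-finger parallel gripper is mounted at the origin on the work surface. World frame = base frame: x ahead of the robot, y to its left, z up, the work surface at z = 0. Lengths are in mm, angles in degrees, forces in N, time in s.
With the tool pointing down it reaches from about 225 to 875 mm from the base axis. Payload 3.4 kg.
Tool frame: the origin (TCP) lies on the centre line of the jaws, within the pads' length; the fingertips stand 11 mm ahead of it and the grasp point (between the pads) lies 8 mm behind it; x points along the fingers, z is the direction in which the jaws open and shut, and the axes are right-handed (so a half turn about x gives the same grasp; the last joint's range is limited). The gripper opens to 85 mm and grips with 20 to 120 N. Pads are 22 mm wide; open, the fingers measure 114 mm over their backs; the gripper's body (76 mm by 85 mm) begins 54 mm behind the grasp point. The pads swing forward as they close: fully open they stand 13 mm farther back than shut.
Start: joints at [60.676, 15.808, 86.224, -0, 77.962, -6.933], TCP at [219.052, 531.674, 242.328] pointing down, gripper open.
Joint ranges: [-165.64, 165.64], [-43.16, 119.46], [12.63, 154.43], [-67.54, 247.53], [6.08, 155.33], [-154.97, 154.97]. Speed limits (degrees/s): [147.25, 147.25, 180, 180, 180, 180].

## Interface

Orientations are given as a 3x3 rotation matrix whose columns are the frame's x, y, z axes.
In Python, from bench import arm gives the robot as it stands.
- The arm moves only by the tool carry_out, never from a script. Its argument "commands" is a list of rows, each a list of 7 numbers: the opening in per cent of the stroke, from 0 (shut) to 100 (fully open), then the shift along the world's x, y, z in mm, then the turn, a rotation vector about the world's x, y, z in rad. In form: [[grip, x, y, z, rx, ry, rz], ...]. A call has 1 to 20 rows; each row is the pose to reach, as a shift and turn from the pose commanded when the call began; what a row does not reach only later rows make up. A row lasts 1/8 s, in which the tool goes at most 62.5 mm and 10.7 degrees, less where a joint would pass 70% of its speed; a pose out of reach is approached as far as the arm can. A call with a gripper value outside its range is refused whole. The fingers move at their own pace and stop on an object; "squeeze" is the grip in N (left out, the last holds). Time passes only in rows, so rows that repeat a pose let the fingers close. It gives the time, the measured TCP pose, the force and the opening at its end, in the units of the state.
- arm.state(): the state, without advancing time (a new reading comes with each control period).
- arm.read_camera(name): name is "side" or "top" or "wrist"; returns the picture (480x640x3 uint8, red, green, blue); there is no depth.
- arm.camera_model(name): a dict with "camera_matrix" (3x3 intrinsics, pixels), "extrinsics" (4x4, takes a point from camera to world coordinates); the wrist camera has in their place "mount" (4x4, takes a point from camera to tool coordinates, whose origin is the TCP and whose axes are the tool frame's). Camera axes: x right, y down, z forward; pixel columns grow to the right and rows downward; lengths in mm; the calibration is good to about 2 mm. A picture is of the moment at which its call begins: read the wrist's pose just before it. camera_model takes no time and is no camera call.
- arm.hand_in(): hands the job in, once; it reports no verdict.
The state is a dict: "t": time; "joints": joint angles; "joint_vel": joint speeds; "joint_torque": joint torques, N m; "tool_pos": TCP position; "orientation": TCP orientation; "contact_force": force on the tool from outside, world axes, zero at the start; "torque": the same for the moment, N m; "finger_gap": finger opening in mm.
Only numpy, scipy, OpenCV 4.12 (cv2) and the standard library are available. Lean on these libraries where they do the work, as an engineer would, in place of code of your own. Each camera call takes 0.05 s, during which the arm holds its last target. There are 200 camera calls.

## Task

The offcut lying in the corner of the try square is the sample: take from the slanted rack the one spacer block of the same width and stand it on end on the jig's bed between the dust hood and the carriage, that width lying along the rail. With the carriage's knob push the block into the hood until you feel the unseen sprung end stop bottom out, never ramming it, and let go, leaving the stop fully home and the block upright and snug between stop and carriage. The other two blocks stay in the rack, the offcuts, glue bottle and tin where they are.

Things in the scene. Friction and masses are not known exactly. Their poses are not given: they have to be found in the camera images.
- block_a: Spacer block, one of three light-wood look-alikes, 84 mm long, 26 mm deep, 22 mm WIDE. It fills x 0..26, y +-11 (the width), z 0..84 mm of its own frame (origin: edge of its foot, on the face it leans on). At the start it stands in a rack pocket (which one varies), its z axis leaning 0.61 rad (35 deg) from vertical towards the rack's -x, the robot's side. 50 to 100 g.
- block_b: Spacer block, one of three light-wood look-alikes, 84 mm long, 26 mm deep, 30 mm WIDE. It fills x 0..26, y +-15 (the width), z 0..84 mm of its own frame (origin: edge of its foot, on the face it leans on). At the start it stands in a rack pocket (which one varies), its z axis leaning 0.61 rad (35 deg) from vertical towards the rack's -x, the robot's side. 50 to 100 g.
- block_c: Spacer block, one of three light-wood look-alikes, 84 mm long, 26 mm deep, 38 mm WIDE. It fills x 0..26, y +-19 (the width), z 0..84 mm of its own frame (origin: edge of its foot, on the face it leans on). At the start it stands in a rack pocket (which one varies), its z axis leaning 0.61 rad (35 deg) from vertical towards the rack's -x, the robot's side. 50 to 100 g.
- mid_a (a point): Centre of block_a (its axes as block_a).
- mid_b (a point): Centre of block_b (its axes as block_b).
- mid_c (a point): Centre of block_c (its axes as block_c).
- offcut_a: Loose wooden offcut lying flat, 80 mm long (x), 22 mm wide (y), 18 mm thick, origin under its centre; as wide as block_a. One of the three offcuts lies in the corner of the try square: the sample. The other two lie elsewhere on the bench; which is which varies.
- offcut_b: Loose wooden offcut lying flat, 80 mm long (x), 30 mm wide (y), 18 mm thick, origin under its centre; as wide as block_b. One of the three offcuts lies in the corner of the try square: the sample. The other two lie elsewhere on the bench; which is which varies.
- offcut_c: Loose wooden offcut lying flat, 80 mm long (x), 38 mm wide (y), 18 mm thick, origin under its centre; as wide as block_c. One of the three offcuts lies in the corner of the try square: the sample. The other two lie elsewhere on the bench; which is which varies.
- rack: Fixed plywood rack, base 110 x 170 x 14 mm, origin under its middle. Three slanted pockets 50 mm apart along y, floor corner at x 10, z 62 mm. Back rest under the blocks 36 mm, side dividers 26 mm, lip 14 mm high along the block: its upper 48 mm stick out. No room for fingers beside a block: pinch its 26 mm depth (along its own x), tool in line with its long axis, and draw it out along that axis.
- jig: Stop jig fixed to the bench. Flat grey bed x -60..70, y -160..170 mm, top z 16 mm; origin on the bench under it. Rail on its far side (x 37..59, top z 40 mm). At the -y end a grey dust hood (x -47..27, y -160..-75, top z 108 mm; flat port on it to z 120), open only to +y: mouth 66 mm wide, 88 high. Inside, out of sight, the end stop: its face is 23 to 47 mm behind the mouth, varying.
- hood_mouth (a point): Middle of the hood's mouth, on the bed (jig x -10, y -75, z 16 mm); axes as the jig: y points out of the hood, to the carriage.
- carriage (a joint): Sliding carriage of the jig. Value = distance in m of its front face from jig y = -140 mm; it falls as the carriage goes to -y, into the hood (face at the mouth: 0.065; limits 0 and 0.22). Its pusher bar is 48 mm wide, 90 mm long, top z 56 mm, and fits into the hood. It slides with about 2.5 N of friction and stays where it is left.
- end_stop (a joint): The sprung end stop plate in the hood, hidden, facing the mouth: 0 = out, untouched; 0.008 m = pressed fully home, where it bottoms on solid metal (over 30 N on it is ramming). The spring is weak (0.3 to 1 N), weaker than the carriage's friction.
- push_face (a point): Point on the carriage: at the foot of its front face, in the middle of its 48 mm width, on the bed; the face looks to its -y; axes as the jig.
- knob (a point): Middle of the upright round black knob on the carriage, 24 mm diameter, 26 mm tall (66 to 92 mm above the bench), 65 mm behind the carriage's front face; axes as the jig.
- square: Carpenter's try square lying flat on the bench, fixed. Origin: its inner corner, on the bench. Dark wooden stock 110 x 26 x 16 mm along its +x, thin steel blade 34 mm wide, 3 mm thick, along its +y.
- sample_spot (a point): Spot within the inner corner of the try square, on the bench, where the centre of the sample offcut lies (within 20 mm).
- glue: Bystander: white glue bottle, 56 mm diameter, 170 mm tall; origin under its centre.
- tin: Bystander: small tin, 72 mm diameter, 80 mm tall; origin under its centre.
Not all that is in view belongs to the job. What is shaped like the block_a but blue, red or yellow is not meant.

How it is judged (in metres and radians):
At the end, for the whole second after the job is handed in: The block as wide as the sample stands upright (4 deg) on the bed, width along the rail, touching the carriage's face (1.5 mm), within 22 mm of its middle, the end stop pressed home (over 6.5 of 8 mm); all at rest; the other blocks within 25 mm of their start, offcuts, bottle and tin within 20 mm (((horizontal distance between offcut_a and sample_spot below 0.045 m and value of joint end_stop above 0.0065 m and y of mid_a in the frame of push_face between -0.0125 and -0.0085 m and x of mid_a in the frame of push_face between -0.022 and 0.022 m and z of mid_a in the frame of hood_mouth below 0.046 m and angle between the z axis of block_a and the z axis of jig, either way round below 0.07 rad and angle between the y axis of block_a and the y axis of jig, either way round below 0.1 rad and linear speed of block_a below 0.01 m/s and velocity of joint carriage between -0.003 and 0.003 m/s and distance of each of block_b, block_c from where it was at the start of the episode below 0.025 m) or (horizontal distance between offcut_b and sample_spot below 0.045 m and value of joint end_stop above 0.0065 m and y of mid_b in the frame of push_face between -0.0165 and -0.0125 m and x of mid_b in the frame of push_face between -0.022 and 0.022 m and z of mid_b in the frame of hood_mouth below 0.046 m and angle between the z axis of block_b and the z axis of jig, either way round below 0.07 rad and angle between the y axis of block_b and the y axis of jig, either way round below 0.1 rad and linear speed of block_b below 0.01 m/s and velocity of joint carriage between -0.003 and 0.003 m/s and distance of each of block_a, block_c from where it was at the start of the episode below 0.025 m) or (horizontal distance between offcut_c and sample_spot below 0.045 m and value of joint end_stop above 0.0065 m and y of mid_c in the frame of push_face between -0.0205 and -0.0165 m and x of mid_c in the frame of push_face between -0.022 and 0.022 m and z of mid_c in the frame of hood_mouth below 0.046 m and angle between the z axis of block_c and the z axis of jig, either way round below 0.07 rad and angle between the y axis of block_c and the y axis of jig, either way round below 0.1 rad and linear speed of block_c below 0.01 m/s and velocity of joint carriage between -0.003 and 0.003 m/s and distance of each of block_a, block_b from where it was at the start of the episode below 0.025 m))).
It fails at once if an offcut, the glue bottle or the tin is pushed more than 20 mm from its place (distance of any of offcut_a, offcut_b, offcut_c, glue, tin from where it was at the start of the episode above 0.02 m).
It fails at once if the end stop is rammed: with a block on it, the carriage presses on the block with more than 30 N (value of joint end_stop above 0.004 m and contact force between any of block_a, block_b, block_c and jig above 30 N).
It also fails if it takes over 51 s, if anything falls off the work surface, if the arm or the gripper's body presses on something with over 40 N, if the wrist force passes 120 N, or if a joint passes its speed limit or range.

## Working session

There is one attempt and no reset: what is moved stays moved. The work goes in short steps, Python scripts to look and compute and a tool call to move; the robot and the scene stay as the last step left them, time stands still between calls to the robot, and variables do not carry over. Pictures are saved under pics/ and viewed, about 8 in all and at most 12, crops included, and the job is handed in when it is done.

Besides the shell and the picture viewer there is one more tool, called as a command line: name --pt "numbers of a row" for each row, then --argument value for the rest. carry_out: Moves the arm, as the interface text tells. Its arguments: {"type":"object","properties":{"commands":{"type":"array"},"squeeze":{"type":"number"}},"required":["commands"]}

```bash
mkdir -p pics; ls
python3 - <<'E'
from bench import arm
import cv2,numpy as np
np.set_printoptions(precision=4,suppress=True)
for n in("side","top"):
    cv2.imwrite(f"pics/{n}0.png",arm.read_camera(n)[:,:,::-1])
for n in("side","top","wrist"): print(n,arm.camera_model(n))
print(arm.state())
E
```

```text
pics
side {'camera_matrix': array([[496.7343,   0.    , 321.1824],
       [  0.    , 496.7343, 244.1948],
       [  0.    ,   0.    ,   1.    ]]), 'extrinsics': array([[   0.9702,   -0.1707,    0.172 ,  359.988 ],
       [  -0.2423,   -0.6988,    0.673 , -769.3645],
       [   0.0053,   -0.6946,   -0.7194,  912.3536],
       [   0.    ,    0.    ,    0.    ,    1.    ]])}
top {'camera_matrix': array([[607.5694,   0.    , 330.0046],
       [  0.    , 607.5694, 246.6665],
       [  0.    ,   0.    ,   1.    ]]), 'extrinsics': array([[  -0.007 ,   -0.9988,    0.048 ,  458.4028],
       [  -0.9999,    0.0065,   -0.0104,    8.5197],
       [   0.0101,   -0.0481,   -0.9988, 1451.7686],
       [   0.    ,    0.    ,    0.    ,    1.    ]])}
wrist {'camera_matrix': array([[408.9516,   0.    , 312.8095],
       [  0.    , 408.9516, 231.6368],
       [  0.    ,   0.    ,   1.    ]]), 'mount': array([[  -0.0005,   -0.263 ,    0.9648, -132.1391],
       [   0.001 ,   -0.9648,   -0.263 ,   66.7253],
       [   1.    ,    0.0009,    0.0007,    0.38  ],
       [   0.    ,    0.    ,    0.    ,    1.    ]])}
{'t': 0.1, 'joints': array([60.6754, 15.8445, 86.2889, -0.0001, 77.965 , -6.9316]), 'joint_vel': array([ 0.0855, -0.0588, -0.2606,  0.0389, -0.0268, -0.0191]), 'joint_torque': array([  0.0002, -41.7697, -24.6405,  -0.0004,   0.0057,  -0.    ]), 'tool_pos': array([218.8094, 531.2243, 241.5145]), 'orientation': array([[-0.0008, -0.9246,  0.381 ],
       [-0.0015,  0.381 ,  0.9246],
       [-1.    ,  0.0002, -0.0017]]), 'contact_force': array([ 0.6084, -0.1418, -0.0401]), 'torque': array([ 0.0117, -0.053 ,  0.003 ]), 'finger_gap': 85.6342687257505}
```

View pics/top0.png

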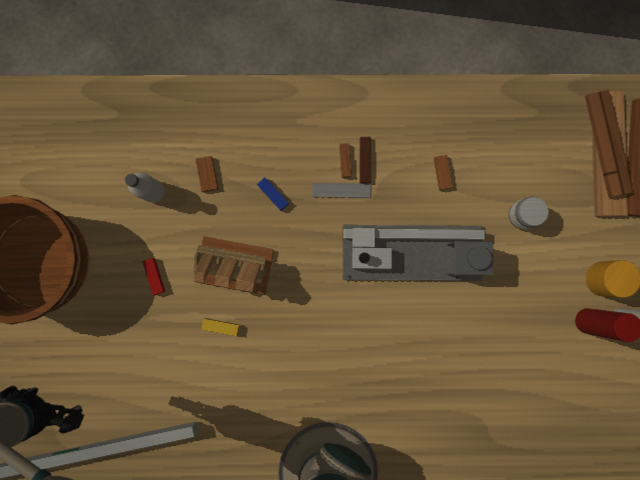

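View pics/side0.png

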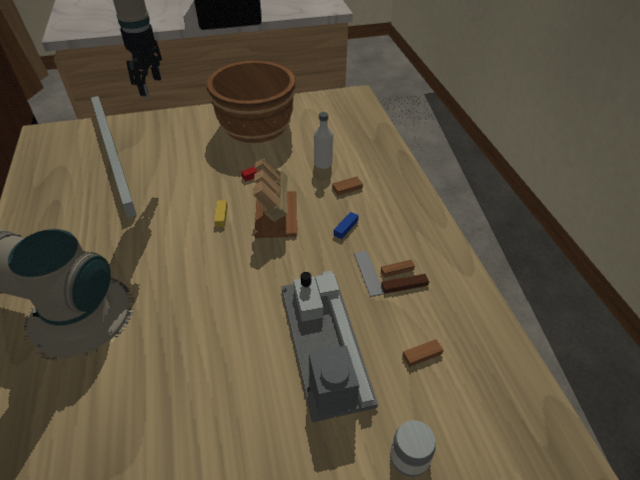

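The top view shows three offcuts, at (207,174), (346,160) in the try square and (443,173). The rack is at (233,265), the jig's carriage knob at (364,258) and the hood at (480,258). Coloured distractors are at (273,194), (154,276) and (222,327). I'll check enlarged crops next.

```bash
cat > h.py <<'E'
from bench import arm
import numpy as np,cv2
np.set_printoptions(precision=4,suppress=True)
M={n:arm.camera_model(n) for n in("side","top","wrist")}
def ext(n,st=None):
    if n!="wrist": return M[n]["extrinsics"]
    T=np.eye(4);T[:3,:3]=st["orientation"];T[:3,3]=st["tool_pos"];return T@M[n]["mount"]
def ray(n,px,z,st=None):
    E=ext(n,st);d=E[:3,:3]@np.linalg.solve(M[n]["camera_matrix"],[px[0],px[1],1.]);o=E[:3,3]
    return o+d*(z-o[2])/d[2]
def proj(n,P,st=None):
    E=ext(n,st);p=(np.atleast_2d(P)-E[:3,3])@E[:3,:3]@M[n]["camera_matrix"].T
    return p[:,:2]/p[:,2:]
E
python3 - <<'E'
from h import *
im=cv2.imread("pics/top0.png")
def crop(x,y,w,h,s): 
    return cv2.resize(im[y:y+h,x:x+w],None,fx=s,fy=s,interpolation=cv2.INTER_CUBIC)
a=crop(185,225,100,75,4); b=crop(335,215,166,75,2.4)
r1=np.hstack([a,b[:300,:398] if b.shape[0]>=300 else cv2.copyMakeBorder(b,0,300-b.shape[0],0,max(0,398-b.shape[1]),0)[:, :398]])
t=[crop(x,y,53,60,5)for x,y in((183,144),(320,130),(417,144))]
r2=np.hstack(t)
r2=cv2.copyMakeBorder(r2,0,0,0,max(0,798-r2.shape[1]),0)[:,:798]
o=np.vstack([r1,r2]);o=cv2.convertScaleAbs(o,alpha=1.6,beta=10);cv2.imwrite("pics/c1.png",o);print(o.shape)
E
```

```text
(600, 798, 3)
```

View pics/c1.png

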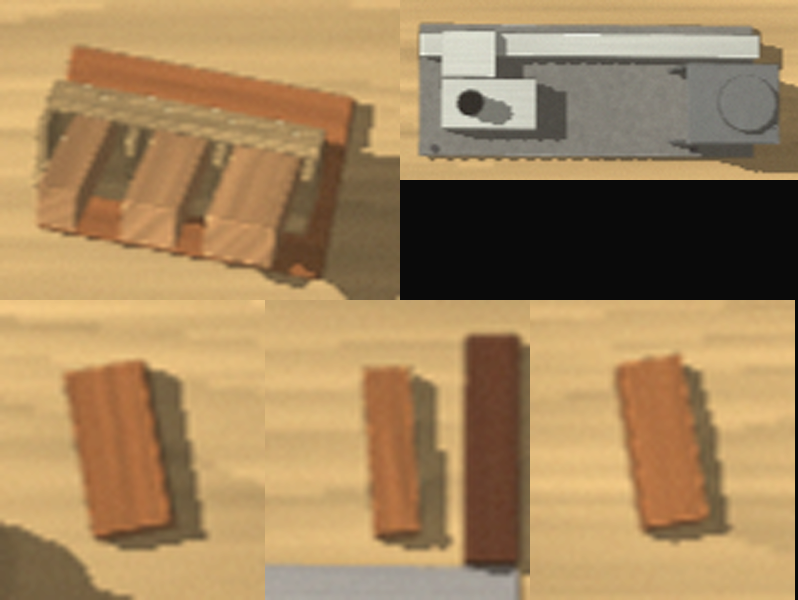

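The offcut widths read about 80, 47 and 65 px from left to right, so the sample in the square is the 22 mm one. I need block_a, which is the narrowest block, in the leftmost (+y) pocket at about pixel (199,277). Next I'll fit the rack and jig poses.

```bash
cat >> h.py <<'E'
from scipy.optimize import least_squares
s,c=np.sin(.6109),np.cos(.6109)
def W(p,P):
    P=np.atleast_2d(np.array(P,float));a=p[2];R=np.array([[np.cos(a),-np.sin(a),0],[np.sin(a),np.cos(a),0],[0,0,1]])
    return P@R.T+[p[0],p[1],0]
def blk(yk,P):  # block frame -> rack frame
    P=np.atleast_2d(np.array(P,float));return P@np.array([[c,0,s],[0,1,0],[-s,0,c]])+[10,yk,62]
E
python3 - <<'E'
from h import *
def f4(u): return np.array(u,float)/4+[185,225]
rp=np.vstack([[[55,85,14],[55,-85,14]],blk(50,[[26,11,84],[26,-11,84],[0,11,84],[0,-11,84]]),blk(0,[[26,15,84],[26,-15,84],[0,15,84],[0,-15,84]]),blk(-50,[[26,19,84],[26,-19,84],[0,19,84],[0,-19,84]])])
ru=f4([(72,45),(355,98),(39,192),(76,190),(43,224),(76,228),(122,203),(176,210),(127,240),(172,247),(207,215),(277,228),(205,252),(272,265)])
def fit(P,U,x0):
    r=least_squares(lambda p:(proj("top",W(p,P))-U).ravel(),x0,x_scale=[1,1,.01],loss="soft_l1");print(r.x[:2],np.degrees(r.x[2]));print((proj("top",W(r.x,P))-U).round(1).tolist());return r.x
R=fit(rp,ru,[430,170,0])
def f2(u): return (np.array(u,float)-[400,0])/2.4+[335,215]
jp=[[-60,170,16],[-60,-160,16],[27,-75,108],[-47,-75,108],[27,-160,108],[-47,-160,108],[59,170,40],[59,-160,40],[37,170,40],[-10,-118,120]]
ju=f2([(420,157),(778,157),(686,65),(686,143),(778,65),(778,142),(420,30),(758,34),(420,55),(747,102)])
J=fit(jp[:1]+jp[2:7]+jp[8:9],np.vstack([ju[:1],ju[2:7],ju[8:9]]),[430,-100,0])
print("knob",ray("top",f2((470,101)),92))
np.savez("fit.npz",R=R,J=J)
im=cv2.imread("pics/side0.png");it=cv2.imread("pics/top0.png")
for n,I in(("side",im),("top",it)):
    I=cv2.resize(I,None,fx=3,fy=3,interpolation=cv2.INTER_CUBIC)
    for p,P in((R,rp),(R,[[55,85,0],[55,-85,0],[-55,-85,0],[-55,85,0]]),(J,jp)):
        for u in proj(n,W(p,P)): cv2.circle(I,tuple((u*3+1).astype(int)),2,(0,255,0),-1)
    if n=="side": A=I[450:750,650:950],I[800:1300,800:1150]
    else: B=I[660:920,540:860],I[640:870,1000:1520]
o=np.zeros((600,800,3),np.uint8);o[:300,:300]=A[0];o[:500,300:650][:, :]=A[1][:500]; 
cv2.imwrite("pics/ov.png",cv2.convertScaleAbs(o,alpha=1.5))
E
```

```text
[476.327  222.2164] -10.664332240576531
[[-0.7, 3.4], [-0.8, 3.0], [-0.1, -2.1], [0.8, 0.3], [-1.5, -0.3], [0.3, 0.5], [0.3, -1.0], [0.6, -0.2], [-1.6, -0.5], [0.8, 0.2], [0.2, -0.2], [0.1, -0.2], [-0.2, 0.3], [0.4, 0.1]]
[ 507.0482 -206.3757] -0.8132039954508634
[[-0.8, -0.8], [0.2, -0.7], [0.3, 0.2], [0.1, -0.4], [0.3, 0.9], [-0.1, 1.0], [-0.2, 0.0]]
knob [499.9509 -82.0382  92.    ]
```

View pics/ov.png

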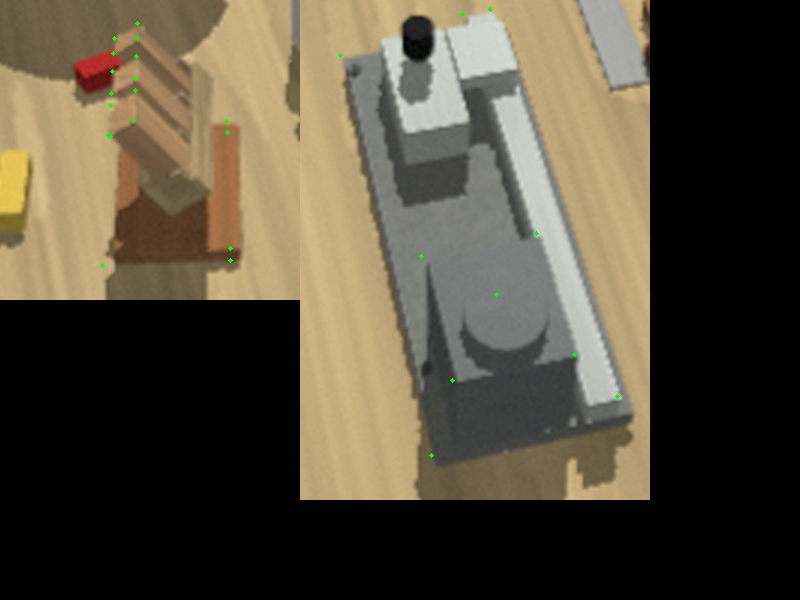

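The side overlay shows the model points about 2.5 px left of the true corners, so the top and side calibrations disagree by a few mm in x. I'll work out a pregrasp pose and look with the wrist camera.

```bash
cat >> h.py <<'E'
from scipy.spatial.transform import Rotation as Ro
def turn(Rt,R0): return Ro.from_matrix(Rt@R0.T).as_rotvec()
def Rgrasp(yaw): # tool axes for rack grasp
    cy,sy=np.cos(yaw),np.sin(yaw);Z=np.array([[cy,-sy,0],[sy,cy,0],[0,0,1]])
    return Z@np.array([[s,0,c],[0,1,0],[-c,0,s]])
E
python3 - <<'E'
from h import *
f=np.load("fit.npz");R=f["R"].copy();R[0]+=2
st=arm.state();Rt=Rgrasp(R[2]);a=Rt[:,0]
g=W(R,blk(50,[13,0,60]))[0]
print("grasp",g,"axis",a)
for d in(-110,-90,0): p=g+(8+d)*a;print(d,p,p-st["tool_pos"],turn(Rt,st["orientation"]))
E
```

```text
grasp [474.05   273.9006 118.6048] axis [ 0.5637 -0.1061 -0.8191]
-110 [416.5528 284.7277 202.1563] [ 197.7435 -246.4966  -39.3582] [ 0.3152 -0.5817 -1.3204]
-90 [427.8268 282.6048 185.7736] [ 209.0174 -248.6195  -55.7409] [ 0.3152 -0.5817 -1.3204]
0 [478.5596 273.0514 112.0517] [ 259.7502 -258.1729 -129.4628] [ 0.3152 -0.5817 -1.3204]
```

carry_out --pt "75 60 -80 0 0.08 -0.15 -0.33" --pt "75 120 -160 -10 0.16 -0.29 -0.66" --pt "75 160 -205 -20 0.24 -0.44 -1.0" --pt "75 198 -246 -39 0.315 -0.582 -1.32" --pt "75 198 -246 -39 0.315 -0.582 -1.32" --pt "75 198 -246 -39 0.315 -0.582 -1.32" --pt "75 198 -246 -39 0.315 -0.582 -1.32" --pt "75 198 -246 -39 0.315 -0.582 -1.32" --pt "75 198 -246 -39 0.315 -0.582 -1.32" --pt "75 198 -246 -39 0.315 -0.582 -1.32" --pt "75 198 -246 -39 0.315 -0.582 -1.32"

```text
t: 1.48
tool_pos: [417.0, 285.6, 203.2]
orientation: [[0.565, 0.184, 0.805], [-0.107, 0.983, -0.15], [-0.818, -0.001, 0.575]]
contact_force: [0.1, 0.2, -0.6]
finger_gap: 63.7
```

Run:
```python
from h import *
st=arm.state();im=arm.read_camera("wrist")[:,:,::-1].copy();cv2.imwrite("pics/w1raw.png",im)
np.save("st1.npy",st,allow_pickle=True)
f=np.load("fit.npz");R=f["R"].copy();R[0]+=2
print(st["t"],st["tool_pos"],st["orientation"],st["finger_gap"])
for yk,w in((50,11),(0,15),(-50,19)):
    for u in proj("wrist",W(R,blk(yk,[[26,w,84],[26,-w,84],[0,w,84],[0,-w,84]])),st):
        print(u.round(1)); cv2.circle(im,tuple(u.round().astype(int)),2,(0,255,0),-1)
cv2.imwrite("pics/w1.png",im)
```

```text
1.475 [416.9763 285.6489 203.229 ] [[ 0.5647  0.184   0.8045]
 [-0.1066  0.9829 -0.1499]
 [-0.8184 -0.0011  0.5747]] 63.7026180585675
[335.  230.9]
[334.3 269.6]
[286.3 230.8]
[286.9 269.5]
[333.7 309.7]
[332.8 356.8]
[287.5 309.6]
[288.2 356.7]
[332.4 380.6]
[331.5 434.2]
[288.6 380.6]
[289.4 434.1]
```

View pics/w1.png

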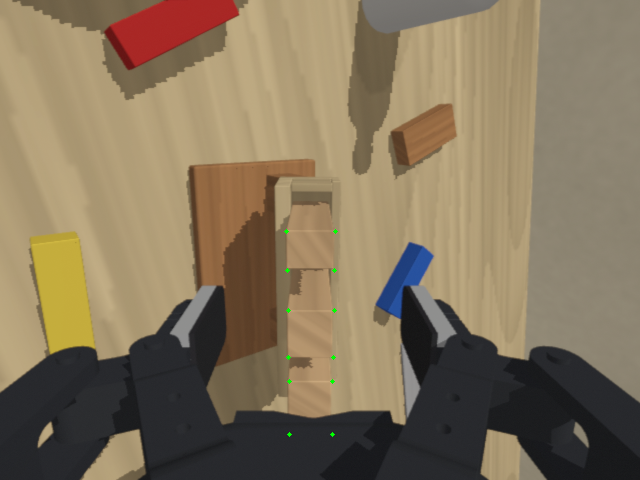

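The wrist picture shows block_a's end face centred at (311,250), within about 1 px of the model corners. I'll descend along the block's axis and grip.

carry_out --pt "60 20 -4 -30 0 0 0" --pt "60 41 -8 -61 0 0 0" --pt "60 55 -11 -81 0 0 0" --pt "60 61.5 -12.5 -91 0 0 0" --pt "60 61.5 -12.5 -91 0 0 0" --pt "60 61.5 -12.5 -91 0 0 0" --squeeze 40

```text
t: 2.28
tool_pos: [478.7, 273.4, 113.2]
orientation: [[0.566, 0.185, 0.803], [-0.106, 0.983, -0.151], [-0.817, 0.0, 0.576]]
contact_force: [-1.0, -0.3, 0.6]
finger_gap: 51.2
```

carry_out --pt "20 0 0 0 0 0 0" --pt "20 0 0 0 0 0 0" --pt "20 0 0 0 0 0 0" --pt "10 0 0 0 0 0 0" --pt "10 0 0 0 0 0 0" --pt "10 0 0 0 0 0 0" --squeeze 40

```text
t: 3.02
tool_pos: [478.4, 273.5, 112.9]
orientation: [[0.566, 0.185, 0.804], [-0.106, 0.983, -0.151], [-0.818, 0.0, 0.576]]
contact_force: [-5.0, 0.7, 4.9]
finger_gap: 25.6
```

carry_out --pt "10 -8.5 1.6 12.3 0 0 0" --pt "10 -17 3.2 24.6 0 0 0" --pt "10 -25.5 4.8 37 0 0 0" --pt "10 -34 6.4 49 0 0 0" --pt "10 -51 9.6 74 0 0 0" --pt "10 -68 13 98 0 0 0" --pt "10 -68 13 110 0 0 0" --pt "10 -68 13 110 0 0 0" --pt "10 -68 13 110 0 0 0"

```text
t: 4.15
tool_pos: [410.6, 285.6, 221.4]
orientation: [[0.564, 0.186, 0.805], [-0.108, 0.983, -0.151], [-0.819, -0.002, 0.574]]
contact_force: [-0.0, -0.2, -1.2]
finger_gap: 25.6
```

Run:
```python
from h import *
st=arm.state();im=arm.read_camera("wrist")[:,:,::-1].copy();sd=arm.read_camera("side")[:,:,::-1]
cv2.imwrite("pics/w2.png",np.hstack([im[100:480,120:520],cv2.resize(sd[60:250,180:380],(400,380))]))
J=np.load("fit.npz")["J"].copy();J[0]+=2
yaw=J[2];Rt=Ro.from_euler("z",yaw).as_matrix()@np.array([[0,0,1],[0,1,0],[-1,0,0.]])
# block at jig x -10, y -10 ; grasp height 16+60
g=W(J,[-10,-10,76])[0]
tgt=g+[0,0,-8]
print(st["t"],st["tool_pos"],"tgt",tgt,"shift",tgt-st["tool_pos"],"turn",turn(Rt,st["orientation"]),st["contact_force"])
```

```text
4.15 [410.5603 285.6373 221.4251] tgt [ 498.9073 -216.2327   68.    ] shift [  88.347  -501.87   -153.4251] turn [0.0633 0.6094 0.1665] [-0.0439 -0.1609 -1.2262]
```

View pics/w2.png

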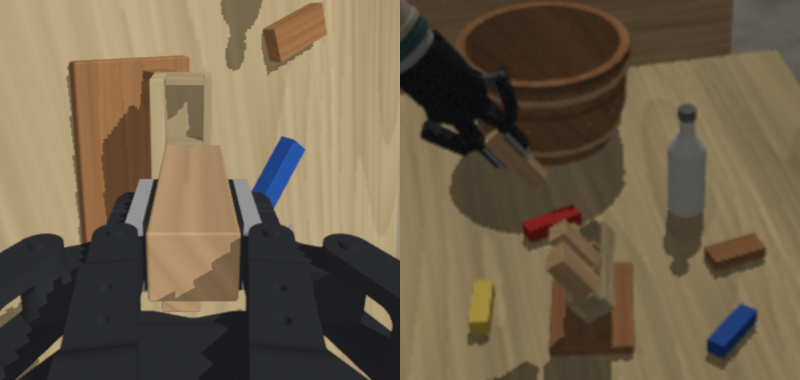

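The block is held square, about 24 mm below its top, and the other two blocks are still in the rack. I'll move above the bed with the tool upright.

carry_out --pt "10 10 -10 25 0.01 0.08 0.02" --pt "10 20 -40 50 0.015 0.15 0.04" --pt "10 28 -80 60 0.023 0.23 0.06" --pt "10 36 -130 60 0.03 0.3 0.08" --pt "10 44 -180 60 0.04 0.38 0.1" --pt "10 53 -230 60 0.047 0.46 0.125" --pt "10 62 -280 60 0.055 0.53 0.145" --pt "10 70 -330 50 0.063 0.609 0.166" --pt "10 76 -380 30 0.063 0.609 0.166" --pt "10 82 -430 0 0.063 0.609 0.166" --pt "10 88 -470 -40 0.063 0.609 0.166" --pt "10 88 -495 -80 0.063 0.609 0.166" --pt "10 88 -502 -115 0.063 0.609 0.166" --pt "10 88 -502 -135 0.063 0.609 0.166" --pt "10 88 -502 -138 0.063 0.609 0.166" --pt "10 88 -502 -138 0.063 0.609 0.166" --pt "10 88 -502 -138 0.063 0.609 0.166"

```text
t: 6.38
tool_pos: [499.3, -216.2, 85.3]
orientation: [[0.003, 0.014, 1.0], [-0.0, 1.0, -0.014], [-1.0, -0.0, 0.003]]
contact_force: [0.1, 0.8, -0.2]
finger_gap: 25.6
```

Run:
```python
from h import *
st=arm.state();w=arm.read_camera("wrist")[:,:,::-1].copy();sd=arm.read_camera("side")[:,:,::-1]
J=np.load("fit.npz")["J"].copy();J[0]+=2
for P in([-10,-75,16],[-43,-75,16],[23,-75,16],[-47,-75,108],[27,-75,108],[59,170,40],[37,170,40],[-60,170,16]):
    u=proj("wrist",W(J,P),st)[0]; print(P,u.round()); cv2.circle(w,tuple(u.round().astype(int)),3,(0,255,0),-1)
cv2.imwrite("pics/w3.png",np.hstack([cv2.resize(w,(420,315)),cv2.resize(sd[240:430,240:430],(315,315))]))
print(st["t"],st["tool_pos"],st["orientation"],st["contact_force"],st["joints"])
```

```text
[-10, -75, 16] [312. 365.]
[-43, -75, 16] [253. 365.]
[23, -75, 16] [371. 364.]
[-47, -75, 108] [204. 519.]
[27, -75, 108] [420. 519.]
[59, 170, 40] [ 511. -217.]
[37, 170, 40] [ 447. -218.]
[-60, 170, 16] [ 187. -171.]
6.375 [ 499.3022 -216.1891   85.3183] [[ 0.0032  0.0145  0.9999]
 [-0.0001  0.9999 -0.0145]
 [-1.     -0.0001  0.0032]] [ 0.1183  0.7562 -0.2101] [-30.7971  20.8474 103.3178   0.1057  55.6765 -30.0279]
```

View pics/w3.png

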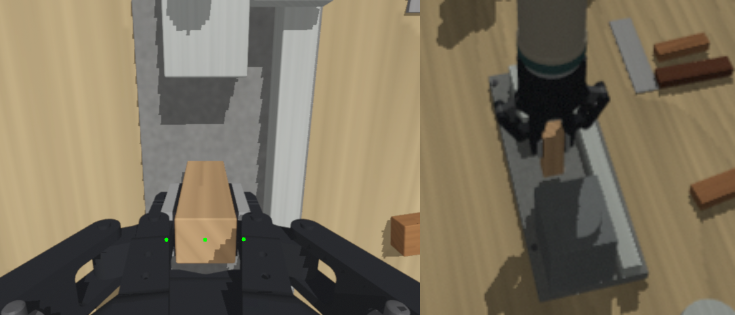

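The block is centred on the carriage bar (front edge at full-frame x 244–376) and the edges are parallel. I'll lower it now.

carry_out --pt "10 0 0 -7 0 0 0" --pt "10 0 0 -13 0 0 0" --pt "10 0 0 -13 0 0 0" --pt "10 0 0 -14 0 0 0" --pt "10 0 0 -15 0 0 0" --pt "10 0 0 -15 0 0 0"

```text
t: 7.22
tool_pos: [498.6, -215.8, 69.3]
orientation: [[0.001, 0.015, 1.0], [0.001, 1.0, -0.015], [-1.0, 0.001, 0.001]]
contact_force: [0.0, -0.0, -1.3]
finger_gap: 25.9
```

Run:
```python
from h import *
s0=dict(tool_pos=np.array([499.3,-216.19,85.3]),orientation=np.array([[.0032,.0145,.9999],[0,.9999,-.0145],[-1,0,.0032]]))
J=np.load("fit.npz")["J"]
p=ray("wrist",(310,116),56,s0);print("front edge world",p,"jig y",p[1]-J[1], "knob y est",p[1]+65)
```

```text
front edge world [ 499.1878 -147.7142   56.    ] jig y 58.661422292185364 knob y est -82.71423700945064
```

carry_out --pt "10 0 0 -0.5 0 0 0" --pt "10 0 0 -1 0 0 0" --pt "10 0 0 -1 0 0 0"

```text
t: 7.6
tool_pos: [498.5, -215.8, 68.3]
orientation: [[0.001, 0.015, 1.0], [0.001, 1.0, -0.015], [-1.0, 0.001, 0.001]]
contact_force: [0.0, 1.4, -0.3]
finger_gap: 25.4
```

carry_out --pt "10 0 0 -0.5 0 0 0" --pt "10 0 0 -1 0 0 0" --pt "10 0 0 -1 0 0 0"

```text
t: 7.98
tool_pos: [498.6, -215.9, 68.2]
orientation: [[0.002, 0.015, 1.0], [0.001, 1.0, -0.015], [-1.0, 0.001, 0.002]]
contact_force: [-2.4, -0.1, 5.6]
finger_gap: 25.5
```

carry_out --pt "10 0 0 -0.5 0 0 0" --pt "10 0 0 -1 0 0 0" --pt "10 0 0 -1 0 0 0"

```text
t: 8.35
tool_pos: [498.6, -215.9, 68.2]
orientation: [[0.002, 0.015, 1.0], [0.001, 1.0, -0.015], [-1.0, 0.001, 0.002]]
contact_force: [-2.9, 2.4, 12.3]
finger_gap: 25.2
```

Contact is made. I'll relieve the load, open and lift.

carry_out --pt "10 0 0 1.5 0 0 0" --pt "10 0 0 1.7 0 0 0" --pt "40 0 0 1.7 0 0 0" --pt "50 0 0 1.7 0 0 0" --pt "55 0 0 1.7 0 0 0" --pt "55 0 0 1.7 0 0 0" --pt "55 0 0 8 0 0 0" --pt "55 0 0 25 0 0 0" --pt "55 0 0 60 0 0 0" --pt "55 0 0 100 0 0 0" --pt "55 0 0 100 0 0 0"

```text
t: 9.72
tool_pos: [500.7, -217.1, 170.1]
orientation: [[0.008, 0.015, 1.0], [-0.003, 1.0, -0.015], [-1.0, -0.003, 0.008]]
contact_force: [0.2, 0.3, 0.1]
finger_gap: 46.8
```

Run:
```python
from h import *
st=arm.state();w=arm.read_camera("wrist")[:,:,::-1].copy();sd=arm.read_camera("side")[:,:,::-1]
cv2.imwrite("pics/w4raw.png",w)
cv2.imwrite("pics/w4.png",np.hstack([cv2.resize(w,(500,375)),cv2.resize(sd[240:430,240:390],(296,375))]))
print(st["t"],st["tool_pos"],st["contact_force"],st["finger_gap"])
```

```text
9.725 [ 500.7227 -217.0828  170.1249] [0.1721 0.2881 0.0809] 46.76410297005303
```

View pics/w4.png

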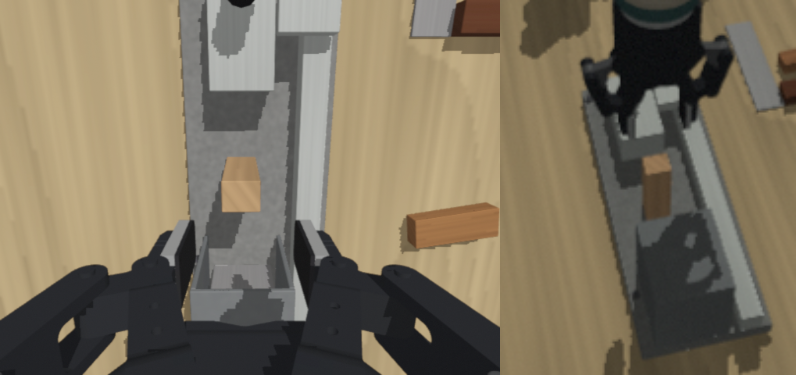

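The block stands upright and square at wrist px (240,185), with the hood mouth below it. I'll shut the fingers and go down behind the knob.

carry_out --pt "0 0 40 0 0 0 0" --pt "0 0 90 0 0 0 0" --pt "0 -1 140 0 0 0 0" --pt "0 -1 172 0 0 0 0" --pt "0 -1 172 -10 0 0 0" --pt "0 -1 172 -40 0 0 0" --pt "0 -1 172 -70 0 0 0" --pt "0 -1 172 -87 0 0 0" --pt "0 -1 172 -87 0 0 0" --pt "0 -1 172 -87 0 0 0"

```text
t: 11.08
tool_pos: [497.7, -44.5, 79.2]
orientation: [[0.001, 0.015, 1.0], [0.001, 1.0, -0.015], [-1.0, 0.001, 0.001]]
contact_force: [-0.3, 0.3, -0.1]
finger_gap: 0.1
```

carry_out --pt "0 0 -4 0 0 0 0" --pt "0 0 -8 0 0 0 0" --pt "0 0 -11 0 0 0 0" --pt "0 0 -14 0 0 0 0" --pt "0 0 -17 0 0 0 0" --pt "0 0 -20 0 0 0 0" --pt "0 0 -23 0 0 0 0" --pt "0 0 -26 0 0 0 0" --pt "0 0 -29 0 0 0 0"

```text
t: 12.2
tool_pos: [497.4, -72.9, 79.4]
orientation: [[0.001, 0.015, 1.0], [0.001, 1.0, -0.015], [-1.0, 0.001, 0.001]]
contact_force: [-0.3, 2.4, 1.8]
finger_gap: 0.2
```

carry_out --pt "0 0 -4 0 0 0 0" --pt "0 0 -9 0 0 0 0" --pt "0 0 -14 0 0 0 0" --pt "0 0 -19 0 0 0 0" --pt "0 0 -24 0 0 0 0" --pt "0 0 -29 0 0 0 0" --pt "0 -0.5 -33 0 0 0 0" --pt "0 -0.5 -36 0 0 0 0" --pt "0 -0.5 -38 0 0 0 0" --pt "0 -0.5 -40 0 0 0 0" --pt "0 -0.5 -42 0 0 0 0" --pt "0 -0.5 -44 0 0 0 0" --pt "0 -0.5 -46 0 0 0 0" --pt "0 -0.5 -48 0 0 0 0" --pt "0 -0.7 -50 0 0 0 0" --pt "0 -0.7 -52 0 0 0 0" --pt "0 -0.7 -54 0 0 0 0"

```text
t: 14.32
tool_pos: [496.9, -126.9, 79.3]
orientation: [[0.001, 0.015, 1.0], [0.001, 1.0, -0.015], [-1.0, 0.001, 0.001]]
contact_force: [-0.4, 2.7, -1.4]
finger_gap: -0.2
```

Run:
```python
from h import *
st=arm.state();sd=arm.read_camera("side")[:,:,::-1];w=arm.read_camera("wrist")[:,:,::-1]
cv2.imwrite("pics/w5.png",np.hstack([cv2.resize(w,(460,345)),cv2.resize(sd[240:430,240:390],(272,345))]))
print(st["t"],st["tool_pos"],st["contact_force"])
```

```text
14.325 [ 496.8606 -126.9158   79.2662] [-0.3515  2.6778 -1.4017]
```

View pics/w5.png

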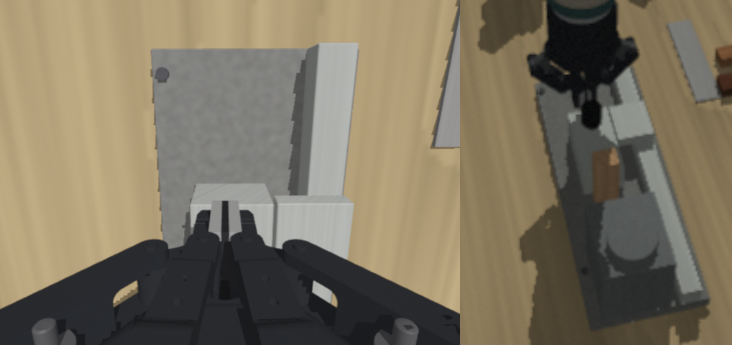

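The block is upright and square, and the carriage face has reached it. I'll push it into the hood.

carry_out --pt "0 0 -3 0 0 0 0" --pt "0 0 -6 0 0 0 0" --pt "0 0 -9 0 0 0 0" --pt "0 0 -12 0 0 0 0" --pt "0 -0.2 -15 0 0 0 0" --pt "0 -0.2 -18 0 0 0 0" --pt "0 -0.2 -21 0 0 0 0" --pt "0 -0.2 -24 0 0 0 0" --pt "0 -0.3 -27 0 0 0 0" --pt "0 -0.4 -30 0 0 0 0" --pt "0 -0.4 -33 0 0 0 0" --pt "0 -0.5 -36 0 0 0 0" --pt "0 -0.5 -39 0 0 0 0" --pt "0 -0.6 -42 0 0 0 0" --pt "0 -0.6 -45 0 0 0 0" --pt "0 -0.7 -48 0 0 0 0" --pt "0 -0.7 -51 0 0 0 0" --pt "0 -0.8 -54 0 0 0 0" --pt "0 -0.8 -56 0 0 0 0" --pt "0 -0.8 -57 0 0 0 0"

```text
t: 16.92
tool_pos: [496.1, -184.0, 79.3]
orientation: [[0.002, 0.015, 1.0], [0.001, 1.0, -0.015], [-1.0, 0.001, 0.002]]
contact_force: [1.3, 3.4, -1.9]
finger_gap: 0.0
```

carry_out --pt "0 0 -1 0 0 0 0" --pt "0 0 -2 0 0 0 0" --pt "0 0 -3 0 0 0 0" --pt "0 0 -4 0 0 0 0"

```text
t: 17.42
tool_pos: [496.1, -187.9, 79.4]
orientation: [[0.001, 0.015, 1.0], [0.001, 1.0, -0.015], [-1.0, 0.001, 0.001]]
contact_force: [0.6, 2.8, -1.2]
finger_gap: -0.0
```

carry_out --pt "0 0 -1 0 0 0 0" --pt "0 0 -2 0 0 0 0" --pt "0 0 -3 0 0 0 0" --pt "0 0 -4 0 0 0 0"

```text
t: 17.92
tool_pos: [496.0, -191.9, 79.3]
orientation: [[0.001, 0.015, 1.0], [0.001, 1.0, -0.015], [-1.0, 0.001, 0.001]]
contact_force: [0.9, 3.7, -2.4]
finger_gap: -0.0
```

carry_out --pt "0 0 -0.7 0 0 0 0" --pt "0 0 -1.4 0 0 0 0" --pt "0 0 -2 0 0 0 0"

```text
t: 18.3
tool_pos: [496.0, -193.8, 79.3]
orientation: [[0.001, 0.015, 1.0], [0.001, 1.0, -0.015], [-1.0, 0.001, 0.001]]
contact_force: [0.9, 2.9, -0.1]
finger_gap: -0.2
```

carry_out --pt "0 0 -0.7 0 0 0 0" --pt "0 0 -1.4 0 0 0 0" --pt "0 0 -2 0 0 0 0"

```text
t: 18.68
tool_pos: [496.0, -195.9, 79.3]
orientation: [[0.001, 0.015, 1.0], [0.001, 1.0, -0.015], [-1.0, 0.001, 0.001]]
contact_force: [0.4, 3.0, -1.2]
finger_gap: -0.1
```

carry_out --pt "0 0 -0.5 0 0 0 0" --pt "0 0 -1 0 0 0 0" --pt "0 0 -1.5 0 0 0 0"

```text
t: 19.05
tool_pos: [496.0, -197.3, 79.3]
orientation: [[0.001, 0.015, 1.0], [0.001, 1.0, -0.015], [-1.0, 0.001, 0.001]]
contact_force: [-0.4, 3.2, -1.0]
finger_gap: -0.0
```

carry_out --pt "0 0 -0.5 0 0 0 0" --pt "0 0 -1 0 0 0 0" --pt "0 0 -1.5 0 0 0 0" --pt "0 0 -2 0 0 0 0"

```text
t: 19.55
tool_pos: [496.0, -199.3, 79.3]
orientation: [[0.001, 0.015, 1.0], [0.001, 1.0, -0.015], [-1.0, 0.001, 0.001]]
contact_force: [0.7, 2.9, -1.2]
finger_gap: -0.0
```

carry_out --pt "0 0 -0.5 0 0 0 0" --pt "0 0 -1 0 0 0 0" --pt "0 0 -1.5 0 0 0 0" --pt "0 0 -2 0 0 0 0"

```text
t: 20.05
tool_pos: [495.9, -201.3, 79.3]
orientation: [[0.001, 0.015, 1.0], [0.001, 1.0, -0.015], [-1.0, 0.001, 0.001]]
contact_force: [-0.7, 2.9, -0.5]
finger_gap: 0.0
```

carry_out --pt "0 0 -0.5 0 0 0 0" --pt "0 0 -1 0 0 0 0" --pt "0 0 -1.5 0 0 0 0" --pt "0 0 -2 0 0 0 0"

```text
t: 20.55
tool_pos: [495.9, -203.3, 79.3]
orientation: [[0.001, 0.015, 1.0], [0.001, 1.0, -0.015], [-1.0, 0.001, 0.001]]
contact_force: [-1.9, 2.6, -0.5]
finger_gap: -0.2
```

carry_out --pt "0 0 -0.5 0 0 0 0" --pt "0 0 -1 0 0 0 0" --pt "0 0 -1.5 0 0 0 0" --pt "0 0 -2 0 0 0 0"

```text
t: 21.05
tool_pos: [495.9, -205.2, 79.3]
orientation: [[0.001, 0.015, 1.0], [0.001, 1.0, -0.015], [-1.0, 0.001, 0.001]]
contact_force: [-1.3, 4.0, -0.3]
finger_gap: -0.1
```

carry_out --pt "0 0 -0.5 0 0 0 0" --pt "0 0 -1 0 0 0 0" --pt "0 0 -1.5 0 0 0 0" --pt "0 0 -2 0 0 0 0"

```text
t: 21.55
tool_pos: [495.9, -207.3, 79.3]
orientation: [[0.001, 0.015, 1.0], [0.001, 1.0, -0.015], [-1.0, 0.001, 0.001]]
contact_force: [-1.6, 4.2, -0.1]
finger_gap: -0.2
```

carry_out --pt "0 0 -0.5 0 0 0 0" --pt "0 0 -1 0 0 0 0" --pt "0 0 -1.5 0 0 0 0" --pt "0 0 -2 0 0 0 0"

```text
t: 22.05
tool_pos: [495.9, -209.3, 79.3]
orientation: [[0.001, 0.015, 1.0], [0.001, 1.0, -0.015], [-1.0, 0.001, 0.001]]
contact_force: [-2.0, 4.7, 0.9]
finger_gap: -0.2
```

carry_out --pt "0 0 -0.5 0 0 0 0" --pt "0 0 -1 0 0 0 0" --pt "0 0 -1.5 0 0 0 0"

```text
t: 22.42
tool_pos: [495.9, -210.8, 79.3]
orientation: [[0.001, 0.015, 1.0], [0.001, 1.0, -0.015], [-1.0, 0.001, 0.001]]
contact_force: [-3.0, 3.9, 0.1]
finger_gap: -0.2
```

carry_out --pt "0 -0.2 -0.5 0 0 0 0" --pt "0 -0.3 -1 0 0 0 0" --pt "0 -0.3 -1.5 0 0 0 0"

```text
t: 22.8
tool_pos: [495.9, -212.0, 79.3]
orientation: [[0.002, 0.015, 1.0], [0.002, 1.0, -0.015], [-1.0, 0.002, 0.002]]
contact_force: [-2.2, 5.8, -0.5]
finger_gap: 0.1
```

carry_out --pt "0 0 -0.4 0 0 0 0" --pt "0 0 -0.7 0 0 0 0" --pt "0 0 -0.7 0 0 0 0"

```text
t: 23.18
tool_pos: [495.9, -212.1, 79.3]
orientation: [[0.002, 0.015, 1.0], [0.003, 1.0, -0.015], [-1.0, 0.003, 0.002]]
contact_force: [-1.9, 6.3, 0.9]
finger_gap: 0.1
```

carry_out --pt "0 0 -0.4 0 0 0 0" --pt "0 0 -0.8 0 0 0 0" --pt "0 0 -0.8 0 0 0 0"

```text
t: 23.55
tool_pos: [495.8, -212.2, 79.3]
orientation: [[0.002, 0.016, 1.0], [0.004, 1.0, -0.016], [-1.0, 0.004, 0.001]]
contact_force: [-1.1, 8.4, 1.3]
finger_gap: 0.0
```

carry_out --pt "0 0 -0.6 0 0 0 0" --pt "0 0 -1.2 0 0 0 0" --pt "0 0 -1.2 0 0 0 0"

```text
t: 23.92
tool_pos: [495.8, -212.5, 79.3]
orientation: [[0.002, 0.016, 1.0], [0.006, 1.0, -0.016], [-1.0, 0.006, 0.001]]
contact_force: [-0.2, 10.5, 1.8]
finger_gap: -0.3
```

The stop has bottomed. The TCP stalled at y ≈ -212 over 2.7 mm of extra command while the force rose to 10.5 N. I'll back off and lift.

carry_out --pt "0 0 1 0 0 0 0" --pt "0 0 2 0 0 0 0" --pt "0 0 4 0 0 0 0" --pt "0 0 10 0 0 0 0" --pt "0 0 20 0 0 0 0" --pt "0 0 30 30 0 0 0" --pt "0 0 60 80 0 0 0" --pt "0 0 110 140 0 0 0" --pt "0 0 170 150 0 0 0" --pt "0 0 220 150 0 0 0" --pt "0 0 220 150 0 0 0" --pt "0 0 220 150 0 0 0"

```text
t: 25.42
tool_pos: [495.9, 4.9, 229.4]
orientation: [[0.002, 0.013, 1.0], [-0.0, 1.0, -0.013], [-1.0, -0.0, 0.002]]
contact_force: [0.1, -1.2, -0.2]
finger_gap: -0.0
```

Run:
```python
from h import *
st=arm.state();sd=arm.read_camera("side")[:,:,::-1];tp=arm.read_camera("top")[:,:,::-1]
cv2.imwrite("pics/w6top.png",tp)
a=cv2.resize(tp[130:300,185:505],(640,340),interpolation=cv2.INTER_CUBIC);b=cv2.resize(sd[260:420,260:400],(227,260))
o=np.zeros((600,640,3),np.uint8);o[:340]=a;o[340:,:227]=b;o[340:,230:530]=cv2.resize(sd[140:270,220:370],(300,260))
cv2.imwrite("pics/w6.png",cv2.convertScaleAbs(o,alpha=1.5));print(st["t"],st["tool_pos"],st["contact_force"])
```

```text
25.425 [495.8796   4.9169 229.4139] [ 0.0538 -1.1594 -0.1511]
```

View pics/w6.png

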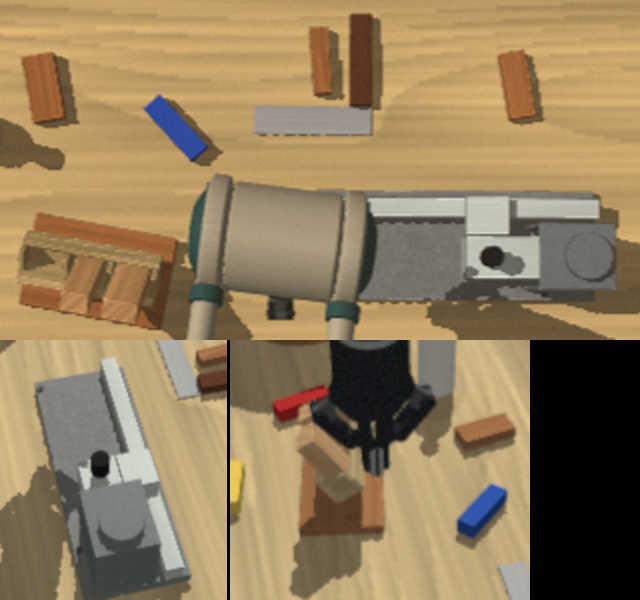

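The fit is consistent: the carriage face sits about 17 mm inside the mouth. That puts the bottomed stop about 39 mm in, or about 31 mm when untouched, which is within the stated 23–47 mm. The other objects haven't visibly moved.

```bash
python3 -c "
from bench import arm
print(arm.hand_in())"
```

```text
the job is handed in; nothing more can be done
None
```

I handed the job in at about 25.5 s of the 51 s allowed. The hand-in gave no verdict.

- **Block choice:** The sample in the try square was the narrowest offcut, 22 mm, so I took block_a from the +y pocket of the rack. I stood it on the bed with its width along the rail.
- **Pushing home:** I pushed the block into the hood from behind the carriage knob with the fingers shut. Force rose from about 3 N to 4–4.7 N (the spring) over roughly 7 mm of travel. It then climbed to 10.5 N while the tool barely moved for 2.7 mm of extra command. I took that as the stop bottomed, well under the 30 N limit, and let go.
- **Last checks:** The final pictures show the carriage still in place. The other two blocks, the offcuts in the picture and the square look unmoved. The glue bottle and tin were outside that last crop; the arm never went near either. The carriage position implies the untouched stop is about 31 mm behind the mouth, within the stated 23–47 mm.
- **Not seen or disagreeing:**
  - I could not see the block inside the hood. That it is upright and snug is inferred from the push forces, the travel and its upright pose just before it went in.
  - The knob position from the top picture differed by about 4 mm from the value worked out from the tool's contact, which is within pixel accuracy.
  - The top and side cameras disagreed by about 4–5 mm in x; the wrist camera agreed with my compromise to about 1 mm.

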